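Load the cells into the multi-cell holder

ROBOT

A 6-joint arm with a two-finger parallel gripper is mounted at the origin on the work surface. World frame = base frame: x ahead of the robot, y to its left, z up, the work surface at z = 0. Lengths are in m, angles in rad, forces in N, time in s.
With the tool pointing down it reaches from about 0.425 to 0.95 m from the base axis. Payload 3.5 kg.
Tool frame: the origin (TCP) lies at the very end of the fingers, on their centre line; the grasp point (between the pads) lies 19 mm behind it; z points along the fingers, y is the direction in which the jaws open and shut (so a half turn about z gives the same grasp; the last joint's range is limited). The gripper opens to 85 mm and grips with 20 to 120 N. Pads are 22 mm wide; open, the fingers measure 114 mm over their backs; the gripper's body (76 mm by 85 mm) begins 54 mm behind the grasp point. The pads swing forward as they close: fully open they stand 13 mm farther back than shut.
Start: joints at [-1.448, 0.286, 1.577, -0, 1.279, -0.15], TCP at [0.182, -0.65, 0.231] pointing down, gripper open.
Joint ranges: [-2.77, 2.77], [-0.9, 2.22], [0.21, 2.48], [-1.53, 4.67], [0.24, 2.81], [-2.84, 2.84]. Speed limits (rad/s): [2.79, 2.79, 3.14, 3.14, 3.14, 3.14].

INTERFACE

Orientations are given as a unit quaternion [x, y, z, w].
In Python, from plant import get_state, vision, ctrl, cut_out gives the robot as it stands.
- The arm moves only by the tool jog_arm, never from a script. Its argument "commands" is text: rows parted by semicolons, each of 6 numbers parted by spaces: the shift along the world's x, y, z in m, then the turn, a rotation vector about the world's x, y, z in rad. A call has 1 to 20 rows; each row is the pose to reach, as a shift and turn from the pose commanded when the call began; what a row does not reach only later rows make up. A row lasts 1/8 s, in which the tool goes at most 62.5 mm and 10.7 degrees, less where a joint would pass 70% of its speed; a pose out of reach is approached as far as the arm can. A call with a gripper value outside its range is refused whole. "gripper" is the opening in per cent of the stroke, from 0 (shut) to 100 (fully open), set as the call begins (left out, the last holds). The fingers move at their own pace and stop on an object; "grip_force" is the grip in N (left out, the last holds). Time passes only in rows, so rows that repeat a pose let the fingers close. It gives the time, the measured TCP pose, the force and the opening at its end, in the units of the state.
- get_state(): the state, without advancing time (a new reading comes with each control period).
- vision.read_camera(name): name is "scene" or "side" or "wrist"; returns a dict with "frame" (384x512x3 uint8, red, green, blue), "z_map" (384x512 float32, m along the optical axis (not along the pixel's ray), 0 where there is no reading), "fx", "fy", "cx", "cy" (pixels), "R" (3x3) and "t" (3): a world point X has camera coordinates R X + t. Camera axes: x right, y down, z forward; pixel columns grow to the right and rows downward; lengths in m; the calibration is good to about 2 mm. The wrist camera is an equidistant fisheye: a pixel r from the principal point sees the ray r / f radians off the axis. A picture is of the moment at which its call begins.
- ctrl.sign_off(): hands the job in, once; it reports no verdict.
Trained networks look in the newest picture that a camera, given by its name, has taken for a name from the list of things; names that differ only in an ending like _2 or _b are one class to them, and where a whole thing is asked for, a point or a joint stands for the part that bears it (a point fixed in the world has none). Each returns a list of dicts, best first, with "conf" (0 to 1); they miss things now and then, are a little off and sometimes report something else, mostly with a low value. They report only what shows in the picture. A call takes as long as a camera call.
- cut_out(camera, query): "pixels" (384x512 bool, what is visible of it) and "box" ([centre column, centre row, width, height] in pixels, round what is visible of it).
The state is a dict: "time": time; "qpos": joint angles; "dq": joint speeds; "joint_efforts": joint torques, N m; "eef_pos": TCP position; "tcp_rot": TCP orientation; "contact_force": force on the tool from outside, world axes, zero at the start; "wrist_torque": the same for the moment, N m; "opening": opening from 0.0 (shut) to 1.0 (fully open).
Only numpy, scipy, OpenCV 4.12 (cv2) and the standard library are available. Lean on these libraries where they do the work, as an engineer would, in place of code of your own. Each camera call takes 0.05 s, during which the arm holds its last target.

TASK

Load the three rectangular quartz cells from the tray into the row of slots in the cell holder, each in the one slot that fits its thickness, holding them only by their frosted sides and never by the clear windows. Ease each cell down past its leaf spring until you feel it stand on the stop at the bottom of the slot, and let go: press gently, since quartz chips if it is forced. Do not tip a cell over, and leave everything else where it stands.

Things in the scene. Friction and masses are not known exactly. Their poses are not given: they have to be found in the camera images.
- holder: Multi-cell holder, fixed: aluminium base plate 90 (x) x 190 (y) x 8 mm with a black block 66 x 150 mm, flat top 42 mm above the bench. Origin: centre of the underside, z up. Its three slots lie in a row along y, 52 mm apart, the widest at +y, narrowing towards -y; a rigid face bounds each slot at -x, a leaf spring at +x. The thumb screws at the ends are lower than the block.
- tray: Shallow steel tray 200 x 200 mm with a 9 mm high rim, fixed; the cells stand on its floor 4 mm above the bench. Origin: centre of the underside.
- cell_20: Quartz cell for the widest slot, upright on the tray: 22.5 mm thick (x), 12.5 mm wide (y), glass 45 mm high plus a 10 mm white stopper as wide, about 30 g. Origin: centre of its underside, z up. The faces across x are the clear windows (10.5 mm wide, 0.6 mm proud): no fingers there. The frosted sides face along y, 12.5 mm apart: hold it by these. Half a turn about z makes no difference.
- cell_10: Quartz cell for the middle slot, upright on the tray: 12.5 mm thick (x), 12.5 mm wide (y), glass 45 mm high plus a 10 mm white stopper as wide, about 18 g. Origin: centre of its underside, z up. The faces across x are the clear windows (10.5 mm wide, 0.6 mm proud): no fingers there. The frosted sides face along y, 12.5 mm apart: hold it by these. Half a turn about z makes no difference.
- cell_5: Quartz cell for the narrowest slot, upright on the tray: 7.5 mm thick (x), 12.5 mm wide (y), glass 45 mm high plus a 10 mm white stopper as wide, about 13 g. Origin: centre of its underside, z up. The faces across x are the clear windows (10.5 mm wide, 0.6 mm proud): no fingers there. The frosted sides face along y, 12.5 mm apart: hold it by these. Half a turn about z makes no difference.
- slot_20 (a point): Centre of the mouth of the widest slot, level with the block's top; axes as the holder. Takes the 22.5 mm cell, its x along slot x, centred here. All three slots are 14.5 mm long along y (1 mm play each side of the cell), the ends opening to 20.5 mm at the mouth over the top 7 mm; the rigid -x face also slopes back 4 mm over its top 7 mm as a lead-in.
- slot_10 (a point): Centre of the mouth of the middle slot, level with the block's top; axes as the holder. Takes the 12.5 mm cell, its x along slot x, centred here. Each leaf spring's bent top starts 3.5 mm outside the cell's place and slopes in to 12 mm depth, then runs down flat 2.5 mm inside it. The cell pushes it back (5 to 12 N down, most at 7 to 13 mm deep); it then presses the cell on the rigid face with about 4 N, so a cell merely let go hangs.
- slot_5 (a point): Centre of the mouth of the narrowest slot, level with the block's top; axes as the holder. Takes the 7.5 mm cell, its x along slot x, centred here. Each slot ends on a screw-set height stop with a polymer pad (gives 1 mm at 12 N, at most 1.5) 14 to 25 mm below the mouth, set anew each time and not measured: find it by feel. A resistance felt less than 13 mm deep is the spring, not the stop.
- round_cell: Round quartz cell 22 mm in diameter, 36 mm high with its stopper, standing on the tray; not wanted. Origin: centre of its underside.
- vial_a: Amber vial with black cap, 15 mm in diameter, 40 mm high, standing on the tray; not wanted. Origin: centre of its underside.
- vial_b: Amber vial with black cap, 22 x 52 mm high, on the bench; not wanted.
- vial_c: Clear vial with black cap, 22 x 52 mm high, on the bench; not wanted.
- beaker: Small glass beaker, 68 mm across, 85 mm high, on the bench; not wanted.
- reagent: Amber bottle, 86 mm across, 180 mm high, on the bench; not wanted.
- tweezers: Steel tweezers, 130 mm long, lying on the bench; not wanted.
- tip_box: Blue pipette-tip box 122 x 84 x 53 mm, on the bench; not wanted.

How it is judged:
By the outcome, as a careful person would: the job done as asked, in the order asked, and still so for the second after the job is handed in, with the robot touching nothing.
It also fails if it takes over 69 s, if anything falls off the work surface, if the arm or the gripper's body presses on something with over 40 N, if the wrist force passes 120 N, or if a joint passes its speed limit or range.

## Working session

There is one attempt and no reset: what is moved stays moved. The work goes in short steps, Python scripts to look and compute and a tool call to move; the robot and the scene stay as the last step left them, time stands still between calls to the robot, and variables do not carry over. Pictures are saved under pics/ and viewed, and the job is handed in when it is done.

Besides the shell and the picture viewer there is one more tool, called after "Call:" as name(argument=value, ...) on one line, values as JSON. jog_arm: Moves the arm, as the interface text tells. Its arguments: {"type":"object","properties":{"commands":{"type":"string"},"gripper":{"type":"number"},"grip_force":{"type":"number"}},"required":["commands"]}

```bash
ls; mkdir -p pics
cat > h.py <<'E'
import numpy as np, cv2
from plant import get_state, vision, ctrl, cut_out
def snap(cam,fn=None):
    d=vision.read_camera(cam)
    if fn: cv2.imwrite('pics/'+fn,d['frame'][:,:,::-1])
    return d
def cloud(d):
    z=d['z_map']; v,u=np.mgrid[:384,:512]
    P=np.stack([(u-d['cx'])/d['fx']*z,(v-d['cy'])/d['fy']*z,z],-1)
    R=np.array(d['R']);t=np.array(d['t'])
    W=(P-t)@R
    W[z<=0]=np.nan
    return W
E
python3 - <<'E'
from h import *
s=get_state()
for k,v in s.items(): print(k,np.round(v,4))
for c in ['scene','side','wrist']:
    d=snap(c,c+'0.png'); R=np.array(d['R']); print(c,d['fx'],d['cx'],d['cy'],-R.T@d['t'],R[2])
E
```

```text
pics
time 0.0
qpos [-1.448   0.2872  1.5782  0.      1.2786 -0.15  ]
dq [ 0.0013  0.0016 -0.0014  0.     -0.0009  0.0022]
joint_efforts [ 1.40000e-03 -4.05983e+01 -2.92625e+01 -1.00000e-04  5.80000e-03
  0.00000e+00]
eef_pos [ 0.1818 -0.6494  0.2299]
tcp_rot [ 0.9907  0.136   0.     -0.0012]
contact_force [ 0.2358  0.8125 -0.2278]
wrist_torque [-0.0066 -0.0077  0.0436]
opening 1.0
scene 483.65391058728454 261.76614558607343 189.48389970852548 [ 1.50474909 -0.48278398  1.43280848] [-0.54354322  0.2758735  -0.79275127]
side 404.73482792485015 256.731019599057 193.16624215725068 [-0.03977723  0.86674432  0.75468091] [ 0.48249463 -0.69318209 -0.53544144]
wrist 297.3186396354542 255.21306640142137 194.0692463138352 [ 0.24541943 -0.63274028  0.37178533] [-0.25848829 -0.07064935 -0.96342746]
```

View pics/scene0.png

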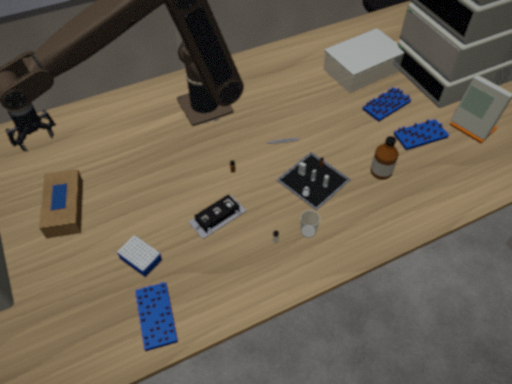

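View pics/side0.png

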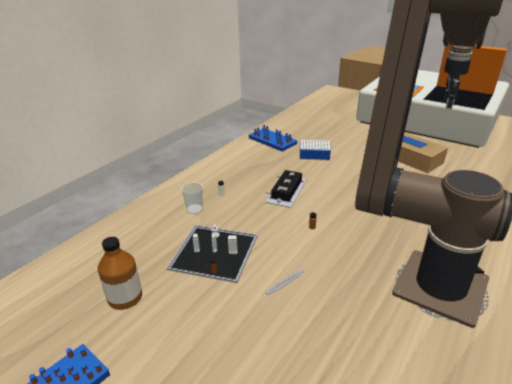

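View pics/wrist0.png

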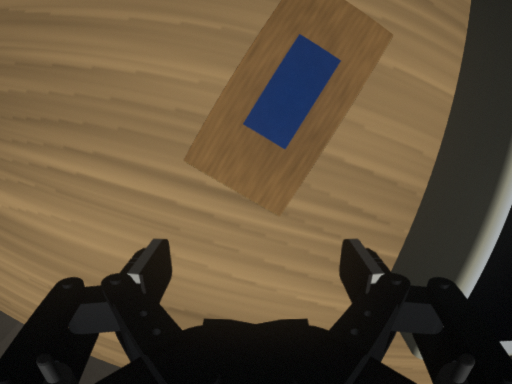

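The scene view shows the tray around (315,180) and the holder around (217,214). In the side view they are at (213,252) and (287,188). The wrist view shows only a carton. Next I'll localise both roughly.

Run:
```python
from h import *
for c in ['scene','side']:
    d=snap(c); W=cloud(d)
    for q in ['holder','tray','cell_20','cell_10','cell_5','round_cell','vial_a','beaker','vial_b','vial_c','tweezers','tip_box','reagent']:
        for r in cut_out(c,q)[:3]:
            P=W[r['pixels']]; P=P[~np.isnan(P).any(1)]
            if len(P): print(c,q,round(r['conf'],2),np.round(r['box'],0),'med',np.round(np.median(P,0),3),'min',np.round(P.min(0),3),'max',np.round(P.max(0),3),len(P))
print(get_state()['time'])
```

```text
scene holder 0.93 [218. 216.  54.  42.] med [ 0.578 -0.193  0.035] min [ 0.492 -0.283 -0.005] max [ 0.63  -0.083  0.052] 1248
scene tray 0.94 [316. 181.  68.  57.] med [0.574 0.206 0.005] min [ 0.443  0.086 -0.008] max [0.695 0.331 0.064] 2011
scene cell_20 0.39 [324. 177.   6.  10.] med [0.615 0.23  0.036] min [0.586 0.224 0.002] max [0.622 0.244 0.062] 39
scene cell_10 0.39 [324. 177.   6.  10.] med [0.615 0.23  0.036] min [0.586 0.224 0.002] max [0.622 0.244 0.062] 39
scene cell_5 0.39 [324. 177.   6.  10.] med [0.615 0.23  0.036] min [0.586 0.224 0.002] max [0.622 0.244 0.062] 39
scene vial_a 0.59 [232. 167.   5.  13.] med [ 0.397 -0.048  0.037] min [ 0.38  -0.056  0.001] max [ 0.403 -0.031  0.057] 57
scene vial_a 0.46 [278. 240.   5.  16.] med [ 0.747 -0.046  0.034] min [ 0.715 -0.055 -0.005] max [ 0.754 -0.032  0.06 ] 75
scene beaker 0.9 [309. 222.  18.  31.] med [0.757 0.079 0.054] min [ 0.723  0.043 -0.004] max [0.793 0.11  0.089] 459
scene vial_b 0.59 [232. 167.   5.  13.] med [ 0.397 -0.048  0.037] min [ 0.38  -0.056  0.001] max [ 0.403 -0.031  0.057] 57
scene vial_b 0.46 [
[... 2374 characters left out ...]
61 [213. 264.   8.  14.] med [0.513 0.281 0.029] min [0.508 0.274 0.006] max [0.523 0.286 0.044] 62
side tweezers 0.77 [284. 280.  32.  19.] med [0.339 0.212 0.004] min [ 0.319  0.151 -0.003] max [0.358 0.265 0.008] 186
side tip_box 0.95 [316. 151.  32.  20.] med [ 0.596 -0.454  0.04 ] min [ 0.533 -0.611 -0.008] max [ 0.695 -0.409  0.054] 618
side tip_box 0.47 [234. 244.   5.  16.] med [0.516 0.192 0.033] min [0.505 0.181 0.003] max [0.528 0.199 0.06 ] 125
side tip_box 0.44 [195. 245.   2.  18.] med [0.608 0.242 0.036] min [0.603 0.234 0.004] max [0.615 0.247 0.058] 71
side reagent 0.81 [121. 273.  47.  71.] med [0.621 0.484 0.098] min [ 0.601  0.331 -0.004] max [0.887 0.513 0.181] 2303
1.55
```

Call:
jog_arm(commands="0.04 0.04 0 0 0 0;0.08 0.08 0 0 0 0;0.12 0.12 0 0 0 0;0.16 0.16 0 0 0 0;0.2 0.2 0 0 0 0;0.24 0.24 0 0 0 0;0.28 0.28 0 0 0 0;0.32 0.32 -0.01 0 0 0;0.35 0.36 -0.02 0 0 0;0.38 0.4 -0.03 0 0 0;0.39 0.44 -0.04 0 0 0;0.39 0.46 -0.04 0 0 0;0.39 0.46 -0.04 0 0 0")

```text
time: 3.18
eef_pos: [0.5718, -0.1894, 0.1918]
tcp_rot: [0.991, 0.137, 0.0, 0.0]
contact_force: [-0.3, -0.5, -0.4]
opening: 1.003
```

Run:
```python
from h import *
d=snap('wrist','wh.png'); np.savez('wh.npz',**d)
s=get_state(); print(s['time'],s['eef_pos'],s['tcp_rot'],s['contact_force'])
```

```text
3.225 [ 0.5718834  -0.19058233  0.19212243] [9.90685373e-01 1.36168455e-01 3.81411270e-04 7.05236994e-04] [-0.28171255  0.01446133 -0.10389821]
```

View pics/wh.png

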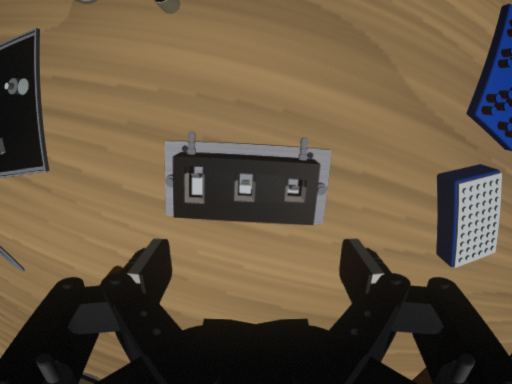

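The holder fills (165–330, 140–222) in the wrist image, with the widest slot on the left at (197,185), the middle at (245,186) and the narrow one at (293,187). Its springs are on the upper side, which is holder +x.

```bash
cat >> h.py <<'E'
def fcloud(d):
    z=np.array(d['z_map'],float); v,u=np.mgrid[:384,:512]
    x=(u-d['cx'])/d['fx'];y=(v-d['cy'])/d['fy'];r=np.hypot(x,y)+1e-9
    T=np.tan(np.minimum(r,1.5))
    P=np.stack([x/r*T*z,y/r*T*z,z],-1)
    W=(P-np.array(d['t']))@np.array(d['R']); W[z<=0]=np.nan
    return W
def ray(d,u,v):
    x=(np.asarray(u,float)-d['cx'])/d['fx'];y=(np.asarray(v,float)-d['cy'])/d['fy'];r=np.hypot(x,y)+1e-9
    D=np.stack([x/r*np.sin(r),y/r*np.sin(r),np.cos(r)],-1)@np.array(d['R'])
    return -np.array(d['R']).T@np.array(d['t']),D
def onplane(d,u,v,z):
    C,D=ray(d,u,v); s=(z-C[2])/D[...,2]; return C+D*s[...,None]
def fproj(d,X):
    p=np.atleast_2d(X)@np.array(d['R']).T+np.array(d['t'])
    rr=np.hypot(p[:,0],p[:,1])+1e-12; th=np.arctan2(rr,p[:,2])
    return np.stack([d['cx']+d['fx']*th*p[:,0]/rr,d['cy']+d['fy']*th*p[:,1]/rr],-1)
E
python3 - <<'E'
from h import *
d=dict(np.load('wh.npz')); W=fcloud(d)
win=np.zeros((384,512),bool);win[130:228,155:340]=1
def rect(m,z=None):
    P=W[m]; 
    r=cv2.minAreaRect((P[:,:2]*1000).astype(np.float32)); return r
m=win&(W[...,2]>0.036)&(W[...,2]<0.048); print('top',m.sum(),np.median(W[m][:,2]),rect(m))
pts=W[m][:,:2]
m2=win&(W[...,2]>0.003)&(W[...,2]<0.012); print('plate',m2.sum(),np.median(W[m2][:,2]),rect(m2|m))
# image-edge based: block top mask dark
f=d['frame'].astype(int); 
cv2.imwrite('pics/whz.png',cv2.resize(d['frame'][130:235,155:340,::-1],None,fx=4.3,fy=4.3,interpolation=cv2.INTER_CUBIC))
for u,v in [(185,161),(197,185),(245,186),(293,187),(170,150),(170,210),(320,150),(320,210)]:print(u,v,np.round(W[v,u],4))
E
```

```text
top 7854 0.04102519071373925 ((557.2316284179688, -182.71078491210938), (66.49653625488281, 150.84486389160156), 12.577204704284668)
plate 2948 0.007052329310383992 ((557.7548828125, -182.66262817382812), (89.93965148925781, 190.10211181640625), 12.612462997436523)
185 161 [ 0.5712 -0.1168  0.0413]
197 185 [ 0.545  -0.1323  0.0239]
245 186 [ 0.5584 -0.1829  0.0249]
293 187 [ 0.5744 -0.23    0.0396]
170 150 [ 0.5717 -0.0905  0.008 ]
170 210 [ 0.5019 -0.1052  0.0083]
320 150 [ 0.6169 -0.2532  0.0067]
320 210 [ 0.5499 -0.276   0.0069]
```

View pics/whz.png

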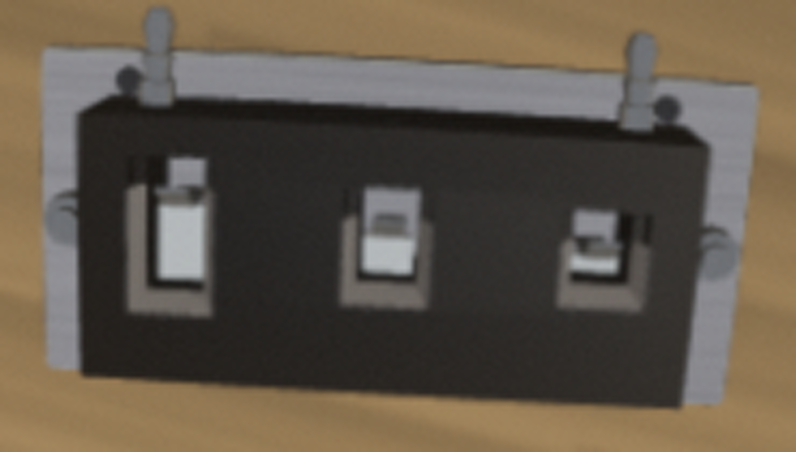

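Run:
```python
from h import *
d=dict(np.load('wh.npz'))
c=np.array([.5573,-.1827]);a=np.radians(12.59);R=np.array([[np.cos(a),-np.sin(a)],[np.sin(a),np.cos(a)]])
for z in (.042,.041):
  for n,(x,y) in {'w low':(170,315),'w left':(127,250),'w right':(213,250),'w up':(187,157),'m low':(385,306),'m l':(340,250),'m r':(431,250),'m up':(392,187),'n low':(600,308),'n l':(557,260),'n r':(650,260),'n up':(595,210),'blk low':(380,390),'blk up':(400,120),'blk l':(80,240),'blk r':(696,270)}.items():
    X=onplane(d,155+x/4.3-.4,130+y/4.3-.4,z)
    print(z,n,np.round(R.T@(X[:2]-c)*1000,1))
```

```text
0.042 w low [-15.6  51.4]
0.042 w left [ 0.1 62. ]
0.042 w right [ 1.2 40.9]
0.042 w up [23.3 47.5]
0.042 m low [-10.4  -0.6]
0.042 m l [ 2.8 10.6]
0.042 m r [  4.  -10.8]
0.042 m up [18.6 -0.9]
0.042 n low [ -8.  -52.1]
0.042 n l [  3.3 -40.7]
0.042 n r [  4.5 -63. ]
0.042 n up [ 15.9 -48.7]
0.042 blk low [-31.8  -0.4]
0.042 blk up [34.5 -2. ]
0.042 blk l [ 1.9 73.8]
0.042 blk r [  2.7 -74.5]
0.041 w low [-16.   51.6]
0.041 w left [-0.2 62.2]
0.041 w right [ 0.9 41.1]
0.041 w up [23.2 47.7]
0.041 m low [-10.7  -0.6]
0.041 m l [ 2.6 10.7]
0.041 m r [  3.8 -10.8]
0.041 m up [18.4 -0.9]
0.041 n low [ -8.3 -52.2]
0.041 n l [  3.  -40.8]
0.041 n r [  4.3 -63.2]
0.041 n up [ 15.7 -48.8]
0.041 blk low [-32.2  -0.4]
0.041 blk up [34.3 -1.9]
0.041 blk l [ 1.7 74. ]
0.041 blk r [  2.5 -74.7]
```

Call:
jog_arm(commands="0 0.04 0 0 0 0;0 0.1 0 0 0 0;0 0.16 0 0 0 0;0 0.22 0 0 0 0;0 0.28 0 0 0 0;0 0.33 -0.01 0 0 0;0 0.37 -0.02 0 0 0;0 0.37 -0.02 0 0 0")

```text
time: 4.22
eef_pos: [0.572, 0.1806, 0.171]
tcp_rot: [0.991, 0.137, -0.0, 0.0]
contact_force: [0.1, 0.8, 0.2]
opening: 0.997
```

Run:
```python
from h import *
d=snap('wrist','wt.png'); np.savez('wt.npz',**d)
s=get_state(); print(s['time'],s['eef_pos'],s['tcp_rot'],s['contact_force'])
W=fcloud(d)
for q in ['cell_20','round_cell','vial_a','tray']:
    for r in cut_out('wrist',q):
        P=W[r['pixels']];P=P[~np.isnan(P).any(1)]
        print(q,r['conf'],np.round(r['box']),np.round(np.median(P,0),4))
cv2.imwrite('pics/wt2.png',cv2.resize(d['frame'][:300,90:430,::-1],None,fx=2,fy=2,interpolation=cv2.INTER_CUBIC))
```

```text
4.275 [0.57239687 0.17931607 0.17152118] [9.90686784e-01 1.36159887e-01 1.52198468e-04 3.98609354e-04] [ 0.53964511  0.074025   -0.33915758]
cell_20 0.82 [227. 185.  20.  16.] [0.5666 0.2064 0.0476]
cell_20 0.65 [237. 233.  23.  39.] [0.5227 0.1846 0.0515]
cell_20 0.52 [211. 130.  26.  16.] [0.6092 0.2307 0.0574]
round_cell 0.74 [292. 153.  24.  26.] [0.6097 0.153  0.0271]
vial_a 0.96 [478. 102.  40.  15.] [ 0.7343 -0.0348  0.0363]
vial_a 0.55 [154. 211.  22.  25.] [0.5169 0.2706 0.0347]
tray 0.76 [227. 169. 189. 189.] [0.5747 0.2076 0.0031]
```

View pics/wt2.png

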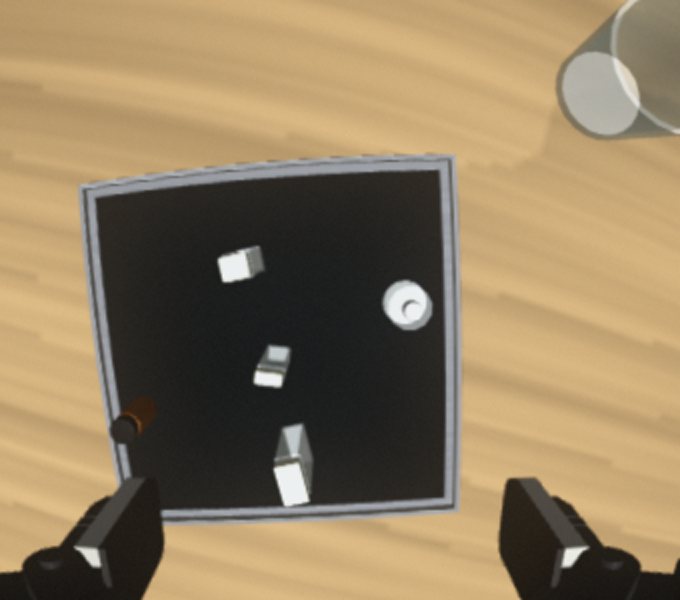

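In the 2× crop, the tops are cell_20 at (292,482), cell_5 at (270,380) and cell_10 at (238,266). The round cell is at (407,305) and the vial at (130,425).

```bash
cat >> h.py <<'E'
def tops(d,centers,z0=.0545,z1=.066,rad=.025,col=None):
    W=fcloud(d)
    for n,c in centers.items():
        m=(W[...,2]>z0)&(W[...,2]<z1)&(np.hypot(W[...,0]-c[0],W[...,1]-c[1])<rad)
        n0,lab,st,_=cv2.connectedComponentsWithStats(m.astype(np.uint8))
        if n0<2: print(n,'none');continue
        m=lab==1+np.argmax(st[1:,4])
        vv,uu=np.nonzero(m)
        # outline of pixel mask at sub-grid: rays through pixel coords on median plane
        zz=np.median(W[m][:,2])
        X=onplane(d,uu,vv,zz)[:,:2]*1000
        r=cv2.minAreaRect(X.astype(np.float32))
        print(n,'N',m.sum(),'z',round(zz,4),'c',np.round(r[0],1),'size',np.round(r[1],1),'ang',round(r[2],1), 'mean',np.round(X.mean(0),1))
E
python3 - <<'E'
from h import *
d=dict(np.load('wt.npz'))
tops(d,{'20':(.522,.183),'5':(.56,.205),'10':(.605,.232)})
W=fcloud(d)
f=d['frame'].astype(int)
for n,(x,y) in {'20':(292,482),'5':(270,380),'10':(238,266)}.items():
    u=int(90+x/2);v=int(y/2);print(n,u,v,W[v,u],f[v,u])
C,_=ray(d,0,0);print(C)
E
```

```text
20 N 288 z 0.058 c [517.7 183.8] size [22.2 12.9] ang 28.5 mean [517.7 183.8]
5 N 99 z 0.058 c [563.9 206.6] size [ 6.6 12. ] ang 9.2 mean [563.9 206.7]
10 N 193 z 0.058 c [608.1 233.3] size [11.4 13. ] ang 25.9 mean [608.2 233.4]
20 236 241 [0.51830328 0.18319026 0.05816461] [238 240 241]
5 225 190 [0.56375467 0.20512448 0.05888557] [237 240 241]
10 209 133 [0.60886207 0.23125343 0.05854864] [236 239 241]
[0.63555266 0.19770807 0.31269862]
```

Run:
```python
from h import *
d=dict(np.load('wt.npz'))
a=cv2.resize(d['frame'][115:150,190:240,::-1],None,fx=14,fy=14,interpolation=cv2.INTER_CUBIC)
cv2.imwrite('pics/c10.png',cv2.convertScaleAbs(a,alpha=1,beta=0))
```

```text
(no output)
```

View pics/c10.png

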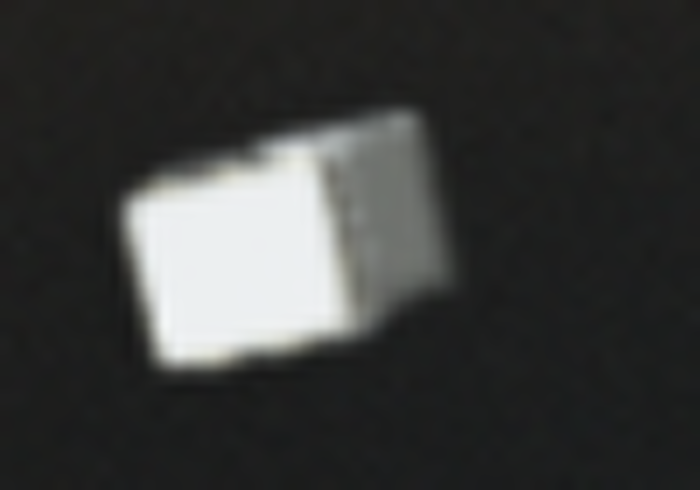

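Run:
```python
from h import *
d=dict(np.load('wt.npz'));f=d['frame'][:,:,::-1]
a=cv2.resize(f[205:260,215:255],None,fx=10,fy=10,interpolation=cv2.INTER_CUBIC)
b=cv2.resize(f[165:200,210:245],None,fx=10,fy=10,interpolation=cv2.INTER_CUBIC)
o=np.zeros((550,780,3),np.uint8);o[:,:400]=a;o[:350,420:770]=b
cv2.imwrite('pics/c20_5.png',o)
```

```text
(no output)
```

View pics/c20_5.png

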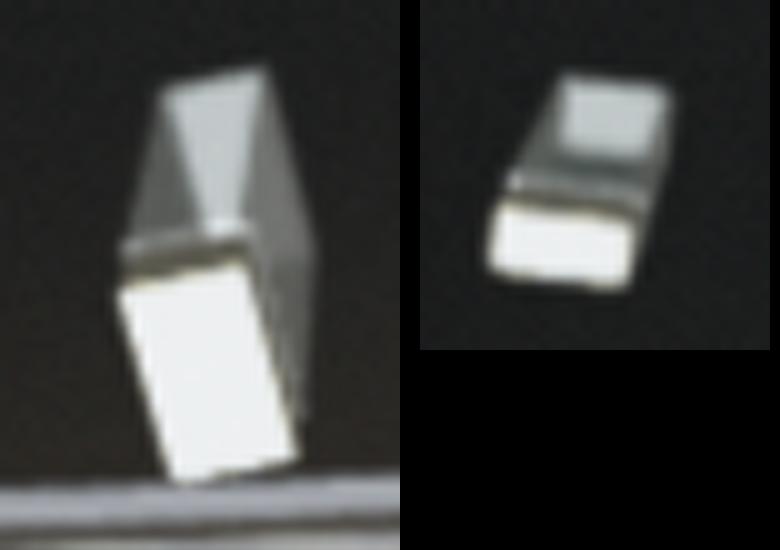

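Call:
jog_arm(commands="-0.02 0.002 -0.02 0 0 0.1;-0.054 0.004 -0.05 0 0 0.2234;-0.0543 0.0038 -0.075 0 0 0.2234;-0.0543 0.0038 -0.075 0 0 0.2234", gripper=40, grip_force=35)

```text
time: 4.97
eef_pos: [0.5162, 0.1825, 0.0947]
tcp_rot: [0.97, 0.245, -0.002, -0.0]
contact_force: [0.5, -0.2, 0.0]
opening: 0.403
```

Run:
```python
from h import *
d=snap('wrist','w20.png'); np.savez('w20.npz',**d)
s=get_state(); print(s['time'],s['eef_pos'],s['tcp_rot'],s['contact_force'],s['opening'])
tops(d,{'20':(.518,.184),'5':(.564,.206),'10':(.608,.233)})
```

```text
5.025 [0.5177694  0.18283228 0.09638406] [ 9.69571347e-01  2.44808717e-01 -3.07833859e-04  3.64681333e-05] [-0.46031387 -0.47361647  1.23117679] 0.4020753452579306
20 N 612 z 0.058 c [517.4 184.1] size [20.3 12.3] ang 28.5 mean [517.6 184.1]
5 N 196 z 0.058 c [563.9 206.9] size [ 5.7 12.3] ang 9.8 mean [563.9 206.9]
10 N 376 z 0.0579 c [607.5 233.7] size [11.3 11.8] ang 28.4 mean [607.5 233.7]
```

View pics/w20.png

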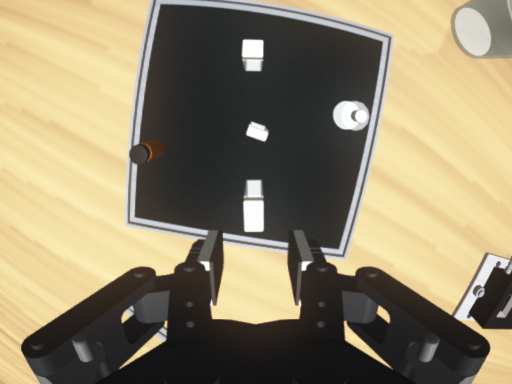

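The jaws (gap centred at u≈255) line up with cell_20, which is at (254,213). I'll check the cell_10 faces in a crop.

Run:
```python
from h import *
d=dict(np.load('w20.npz'));f=d['frame'][:,:,::-1]
a=cv2.resize(f[30:80,230:280],None,fx=8,fy=8,interpolation=cv2.INTER_CUBIC)
b=cv2.resize(f[170:240,230:280],None,fx=8,fy=8,interpolation=cv2.INTER_CUBIC)
o=np.zeros((560,800,3),np.uint8);o[:400,:400]=a;o[:,400:]=b
cv2.imwrite('pics/c10b.png',o)
```

```text
(no output)
```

View pics/c10b.png

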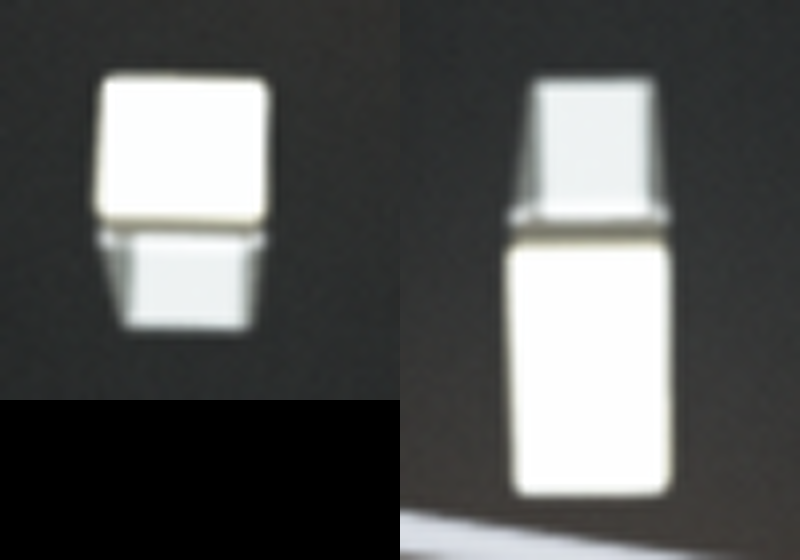

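Cell_10's clear windows (proud, bright) face the same way as cell_20's, so its thickness axis is at about 27°. Now I'll descend and grip cell_20.

Call:
jog_arm(commands="0 0 -0.03 0 0 0;0 0 -0.055 0 0 0;0 0 -0.064 0 0 0;0 0 -0.064 0 0 0")

```text
time: 5.52
eef_pos: [0.5185, 0.1836, 0.0331]
tcp_rot: [0.969, 0.245, 0.0, 0.0]
contact_force: [0.5, 0.2, 0.7]
opening: 0.4
```

Call:
jog_arm(commands="0 0 0 0 0 0;0 0 0 0 0 0;0 0 0 0 0 0;0 0 0 0 0 0", gripper=5)

```text
time: 6.02
eef_pos: [0.5187, 0.1839, 0.0337]
tcp_rot: [0.969, 0.246, 0.001, 0.0]
contact_force: [0.3, -0.9, 6.6]
opening: 0.14
```

Call:
jog_arm(commands="0 0 0.015 0 0 0;0 0 0.05 0 0 0;0 0 0.09 0 0 0;0.005 -0.04 0.11 0 0 -0.07;0.015 -0.09 0.12 0 0 -0.14;0.028 -0.15 0.12 0 0 -0.21;0.028 -0.2 0.12 0 0 -0.2775;0.028 -0.25 0.12 0 0 -0.2775;0.0281 -0.29 0.11 0 0 -0.2775;0.0281 -0.3162 0.09 0 0 -0.2775;0.0281 -0.3162 0.075 0 0 -0.2775;0.0281 -0.3162 0.075 0 0 -0.2775")

```text
time: 7.52
eef_pos: [0.5443, -0.1312, 0.1056]
tcp_rot: [0.994, 0.109, -0.002, -0.001]
contact_force: [0.5, -0.1, -0.6]
opening: 0.135
```

Run:
```python
from h import *
d=snap('wrist','wh1.png'); np.savez('wh1.npz',**d)
s=get_state(); print(s['time'],s['eef_pos'],s['tcp_rot'],s['contact_force'],s['opening'])
f=d['frame'][:,:,::-1]
cv2.imwrite('pics/wh1z.png',cv2.resize(f[150:310,180:380],None,fx=4,fy=3.75,interpolation=cv2.INTER_CUBIC))
```

```text
7.575 [ 0.5450907  -0.13119731  0.10672381] [ 9.93980652e-01  1.09550805e-01 -7.99814237e-04 -6.67731982e-04] [-0.23041106 -0.3728433   0.40450722] 0.1351978205903816
```

View pics/wh1.png

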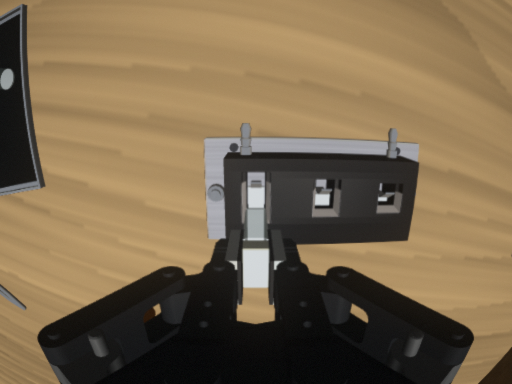

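View pics/wh1z.png

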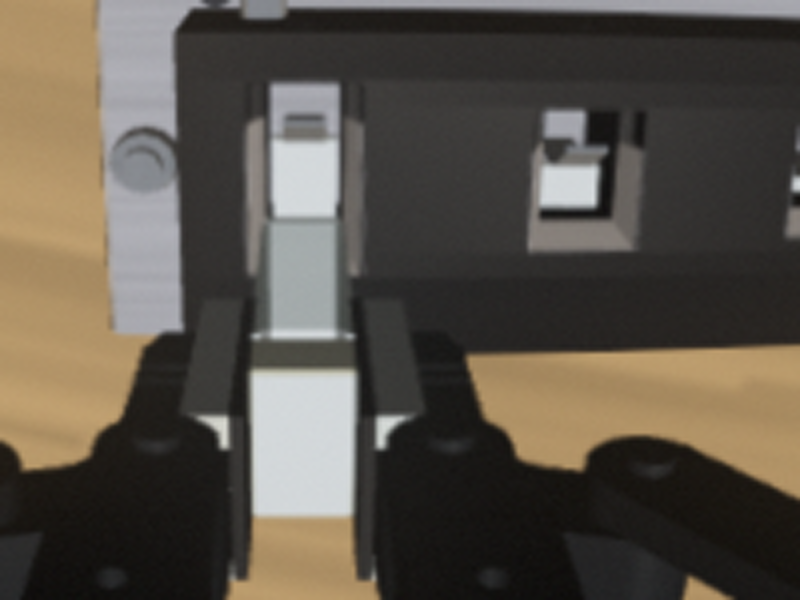

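```bash
cat >> h.py <<'E'
HC=np.array([.5573,-.1827]);HA=np.radians(12.59);HR=np.array([[np.cos(HA),-np.sin(HA)],[np.sin(HA),np.cos(HA)]])
def toH(X): return (np.atleast_2d(X)[:,:2]-HC)@HR*1000
E
python3 - <<'E'
from h import *
d=dict(np.load('wh1.npz'))
s=get_state(); tz=s['eef_pos'][2]; print('tcp H',toH(s['eef_pos']))
tool=s['eef_pos'][:2]
tops(d,{'20':tool},z0=tz+.02,z1=tz+.035)
W=fcloud(d)
m=(W[...,2]>tz+.02)&(W[...,2]<tz+.035)&(np.hypot(W[...,0]-tool[0],W[...,1]-tool[1])<.02)&(d['frame'].min(-1)>150)
n0,lab,st,_=cv2.connectedComponentsWithStats(m.astype(np.uint8)); m=lab==1+np.argmax(st[1:,4])
vv,uu=np.nonzero(m); z=np.median(W[m][:,2]); h=toH(onplane(d,uu,vv,z)); print('top z',z,h.min(0),h.max(0),h.mean(0))
Zb=z-.055
print('bottom edge H',toH(onplane(d,180+305/4,150+217/3.75,Zb)))
for n,u,v in [('m low',583,250),('m l',530,200),('m r',640,200),('w l',247,200),('w r',362,200)]:
    print(n,toH(onplane(d,180+u/4,150+v/3.75,.042)))
E
```

```text
tcp H [[-0.68953713 52.92559934]]
20 N 2023 z 0.1303 c [ 544.4 -130.8] size [36.5 31.2] ang 74.0 mean [ 546. -132.]
top z 0.12998310657259388 [-12.6637496   46.29303674] [ 6.82796211 57.73184928] [-2.58930513 52.0349499 ]
bottom edge H [[ 7.52737768 51.58144517]]
m low [[-10.52355743  -0.45477436]]
m l [[-0.02451403 10.35854348]]
m r [[ -0.10603615 -10.71570746]]
w l [[-7.40808446e-03  6.20525945e+01]]
w r [[1.79109579e-02 4.12369342e+01]]
```

Call:
jog_arm(commands="0 0 -0.015 0 0 0;0 0 -0.028 0 0 0;0 0 -0.032 0 0 0;0 0 -0.032 0 0 0")

```text
time: 8.07
eef_pos: [0.5454, -0.1321, 0.0747]
tcp_rot: [0.994, 0.109, -0.001, -0.0]
contact_force: [-0.5, -0.3, -0.2]
opening: 0.136
```

Run:
```python
from h import *
p=[]
d=snap('wrist','wh2.png'); np.savez('wh2.npz',**d)
s=get_state(); print(s['time'],s['eef_pos'],s['tcp_rot'],s['contact_force'],s['opening'],toH(s['eef_pos']))
f=d['frame'][:,:,::-1]
cv2.imwrite('pics/wh2z.png',cv2.resize(f[120:280,180:380],None,fx=4,fy=3.75,interpolation=cv2.INTER_CUBIC))
```

```text
8.125 [ 0.54573206 -0.13234466  0.07522887] [ 9.94018247e-01  1.09214090e-01 -6.19261583e-05 -5.02890804e-05] [ 0.61000022  0.00130105 -0.16368435] 0.13519433578403026 [[-0.31368827 51.66603736]]
```

View pics/wh2z.png

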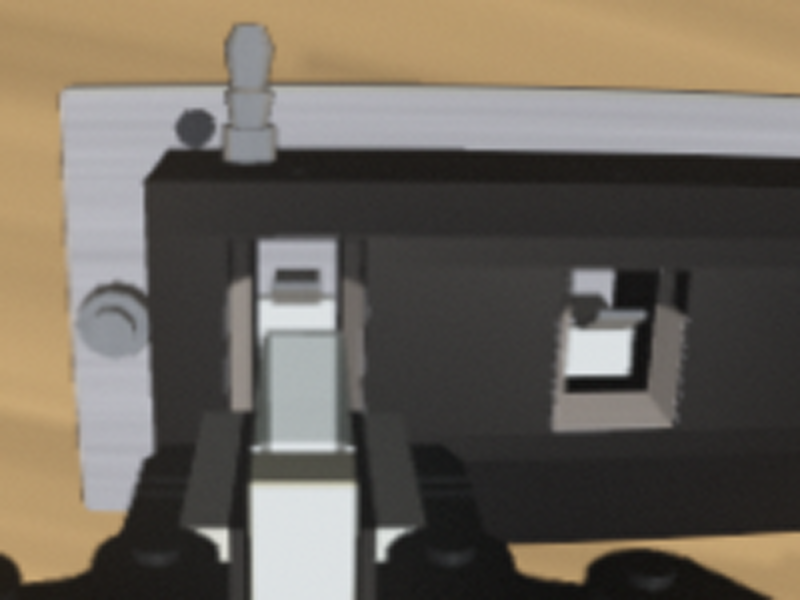

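Run:
```python
from h import *
d=dict(np.load('wh2.npz'))
P=lambda u,v,z: np.round(toH(onplane(d,180+u/4-.4,120+v/3.75-.4,z))[0],1)
for n,u,v in [('w l',228,340),('w r',364,340),('m low',615,430),('m l',555,380),('m r',682,380),('w up',300,238)]: print(n,P(u,v,.042))
for z in (.045,.047,.049): print(z,'cell bot +x',P(306,332,z),'l',P(266,332,z),'r',P(346,332,z))
# expected projections
def pj(x,y,z): 
    w=HC+HR@np.array([x,y])/1000; u=fproj(d,[w[0],w[1],z])[0]; return np.round([(u[0]+.4-180)*4,(u[1]+.4-120)*3.75],0)
for x in(-.3,): 
  print('exp cell bottom edge',pj(10.9,51.7-5.25,.047),pj(10.9,51.7+5.25,.047),'top',[pj(a,51.7+b,.102) for a in(-11.5,10.9) for b in(-6.25,6.25)])
```

```text
w l [ 6.2 62.5]
w r [ 6.2 41.5]
m low [-10.5   0. ]
m l [-1.1 10.8]
m r [ -1.4 -10.6]
w up [23.5 51.4]
0.045 cell bot +x [ 8.6 50.5] l [ 8.6 56.5] r [ 8.6 44.4]
0.047 cell bot +x [ 9.3 50.5] l [ 9.3 56.5] r [ 9.3 44.5]
0.049 cell bot +x [10.  50.5] l [ 9.9 56.4] r [10.  44.5]
exp cell bottom edge [333. 322.] [263. 322.] top [array([351., 635.]), array([241., 635.]), array([354., 471.]), array([237., 471.])]
```

The cell sits about 1.5 mm low along holder y and about 1.5 mm towards −x of the slot in the same-plane comparison. I'll correct that and start down.

Call:
jog_arm(commands="0.0013 0.0016 0 0 0 0;0.0013 0.0016 0 0 0 0;0.0013 0.0016 -0.003 0 0 0;0.0013 0.0016 -0.006 0 0 0;0.0013 0.0016 -0.008 0 0 0;0.0013 0.0016 -0.010 0 0 0;0.0013 0.0016 -0.010 0 0 0")

```text
time: 9.0
eef_pos: [0.5471, -0.1308, 0.0653]
tcp_rot: [0.994, 0.109, 0.0, -0.0]
contact_force: [-0.3, 0.4, -0.8]
opening: 0.137
```

Call:
jog_arm(commands="0 0 -0.001 0 0 0;0 0 -0.002 0 0 0;0 0 -0.003 0 0 0;0 0 -0.003 0 0 0")

```text
time: 9.5
eef_pos: [0.5474, -0.131, 0.063]
tcp_rot: [0.994, 0.109, 0.0, 0.0]
contact_force: [-0.7, 0.7, 3.2]
opening: 0.135
```

Run:
```python
from h import *
d=snap('wrist','wh3.png'); np.savez('wh3.npz',**d)
s=get_state(); print(s['time'],s['eef_pos'],s['tcp_rot'],s['contact_force'],s['wrist_torque'],toH(s['eef_pos']))
f=d['frame'][:,:,::-1]
cv2.imwrite('pics/wh3z.png',cv2.resize(f[120:280,180:380],None,fx=4,fy=3.75,interpolation=cv2.INTER_CUBIC))
```

```text
9.55 [ 0.54743012 -0.13102825  0.06299935] [9.94023592e-01 1.09164203e-01 4.38188073e-04 2.88414927e-04] [-0.38079255  0.17824269  4.59393183] [0.07920073 0.07170789 0.01254616] [[ 1.63048224 52.58065858]]
```

View pics/wh3z.png

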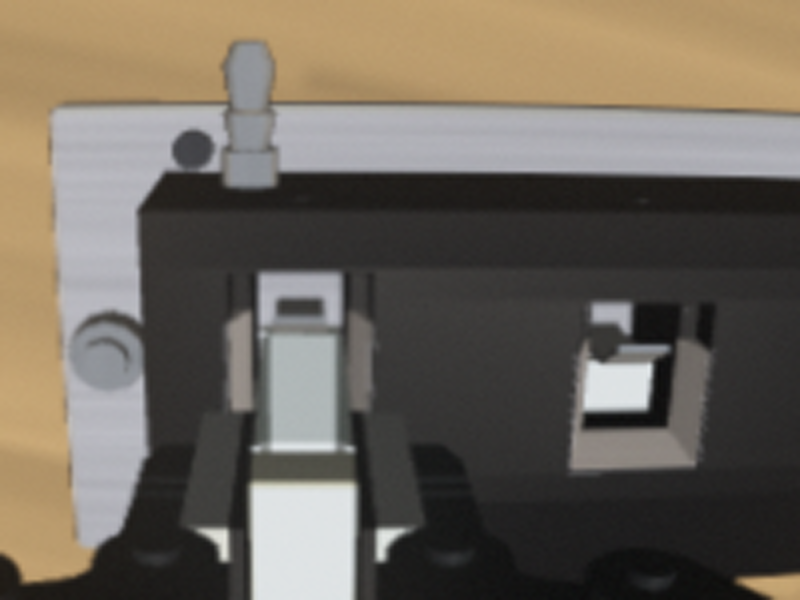

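Call:
jog_arm(commands="0 0 -0.001 0 0 0;0 0 -0.002 0 0 0;0 0 -0.002 0 0 0")

```text
time: 9.93
eef_pos: [0.5475, -0.1313, 0.0613]
tcp_rot: [0.994, 0.109, 0.001, 0.001]
contact_force: [-0.3, 0.2, 6.3]
opening: 0.137
```

Call:
jog_arm(commands="0 0 -0.001 0 0 0;0 0 -0.002 0 0 0;0 0 -0.002 0 0 0")

```text
time: 10.3
eef_pos: [0.5476, -0.1314, 0.0596]
tcp_rot: [0.994, 0.109, 0.0, 0.001]
contact_force: [-1.9, -0.6, 7.7]
opening: 0.136
```

Call:
jog_arm(commands="0 0 -0.001 0 0 0;0 0 -0.002 0 0 0;0 0 -0.002 0 0 0")

```text
time: 10.68
eef_pos: [0.5476, -0.1312, 0.0569]
tcp_rot: [0.994, 0.109, 0.001, 0.001]
contact_force: [0.7, -0.7, 3.8]
opening: 0.137
```

Call:
jog_arm(commands="0 0 -0.001 0 0 0;0 0 -0.001 0 0 0")

```text
time: 10.92
eef_pos: [0.5475, -0.1311, 0.0557]
tcp_rot: [0.994, 0.109, 0.001, 0.0]
contact_force: [0.2, -0.4, 4.8]
opening: 0.14
```

Call:
jog_arm(commands="0 0 -0.001 0 0 0;0 0 -0.001 0 0 0")

```text
time: 11.18
eef_pos: [0.5475, -0.131, 0.0547]
tcp_rot: [0.994, 0.109, 0.001, 0.0]
contact_force: [0.7, -0.5, 4.8]
opening: 0.138
```

Call:
jog_arm(commands="0 0 -0.001 0 0 0;0 0 -0.001 0 0 0")

```text
time: 11.42
eef_pos: [0.5475, -0.131, 0.054]
tcp_rot: [0.994, 0.109, 0.0, 0.0]
contact_force: [-0.2, -0.0, 6.6]
opening: 0.14
```

Call:
jog_arm(commands="0 0 -0.001 0 0 0;0 0 -0.001 0 0 0")

```text
time: 11.68
eef_pos: [0.5475, -0.131, 0.0536]
tcp_rot: [0.994, 0.109, 0.0, 0.0]
contact_force: [-1.7, 0.2, 10.0]
opening: 0.135
```

Call:
jog_arm(commands="0 0 -0.001 0 0 0;0 0 -0.001 0 0 0")

```text
time: 11.92
eef_pos: [0.5476, -0.1311, 0.0533]
tcp_rot: [0.994, 0.109, 0.0, 0.0]
contact_force: [-3.1, 0.1, 12.9]
opening: 0.14
```

Force rose from 4.8 to 12.9 N with almost no travel at about 16.5 mm depth, well past the spring zone, so this is the stop. I'll let go and rise.

Call:
jog_arm(commands="0 0 0 0 0 0;0 0 0 0 0 0;0 0 0.001 0 0 0", gripper=35)

```text
time: 12.3
eef_pos: [0.5461, -0.1304, 0.0512]
tcp_rot: [0.994, 0.109, -0.001, -0.001]
contact_force: [-0.2, -0.3, -0.7]
opening: 0.352
```

Call:
jog_arm(commands="0 0 0.02 0 0 0;0 0 0.05 0 0 0;-0.015 0.03 0.08 0 0 0.05;-0.015 0.03 0.08 0 0 0.05")

```text
time: 12.8
eef_pos: [0.5335, -0.1004, 0.1364]
tcp_rot: [0.991, 0.135, 0.003, 0.002]
contact_force: [0.5, 0.5, -0.0]
opening: 0.353
```

Run:
```python
from h import *
d=snap('wrist','wh4.png'); np.savez('wh4.npz',**d)
s=get_state(); print(s['time'],s['eef_pos'],s['tcp_rot'],s['contact_force'],s['opening'],toH(s['eef_pos']))
f=d['frame'][:,:,::-1]
cv2.imwrite('pics/wh4z.png',cv2.resize(f[110:270,180:380],None,fx=4,fy=3.75,interpolation=cv2.INTER_CUBIC))
tops(d,{'20':(.546,-.132)},z0=.06,z1=.09)
```

```text
12.85 [ 0.53295449 -0.10078975  0.13467334] [0.99092846 0.13437191 0.00188996 0.00118194] [-0.42640944 -0.17809677  0.42129014] 0.34442355038507677 [[-5.90590028 85.24736789]]
20 N 643 z 0.0779 c [ 548.  -130.7] size [25.  14.4] ang 12.4 mean [ 548.  -130.6]
```

View pics/wh4z.png

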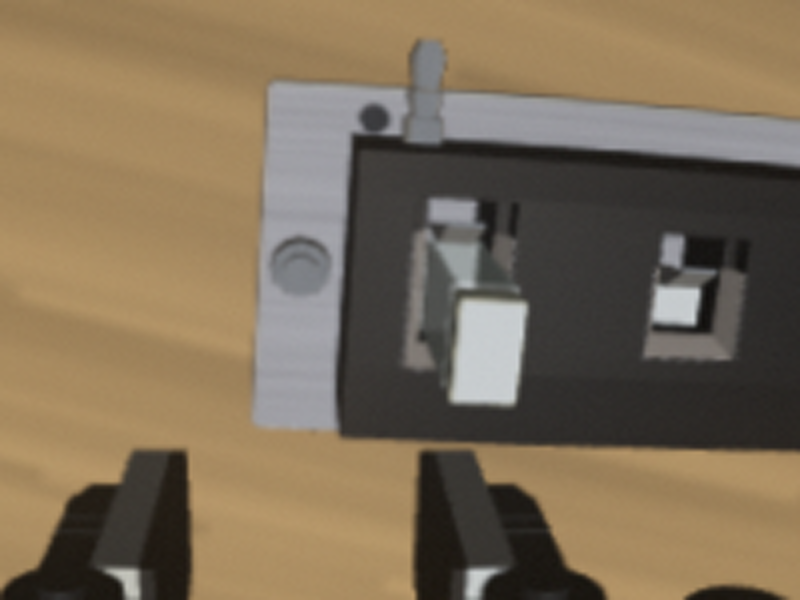

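Cell_20 stands upright in its slot, with its top at about z 0.079 m. Next is cell_10.

Call:
jog_arm(commands="0.01 0.05 0.01 0 0 0.05;0.025 0.11 0.01 0 0 0.1;0.04 0.17 0.01 0 0 0.15;0.055 0.23 0.01 0 0 0.2045;0.07 0.28 0 0 0 0.2045;0.0757 0.32 -0.02 0 0 0.2045;0.0757 0.3343 -0.038 0 0 0.2045;0.0757 0.3343 -0.038 0 0 0.2045;0.0757 0.3343 -0.038 0 0 0.2045")

```text
time: 13.98
eef_pos: [0.6079, 0.232, 0.0943]
tcp_rot: [0.972, 0.234, -0.0, 0.0]
contact_force: [-0.1, -0.5, 0.1]
opening: 0.348
```

Run:
```python
from h import *
d=snap('wrist','w10.png'); np.savez('w10.npz',**d)
s=get_state(); print(s['time'],s['eef_pos'],s['tcp_rot'],s['contact_force'],s['opening'])
tops(d,{'5':(.564,.206),'10':(.608,.233)})
f=d['frame'][:,:,::-1]
cv2.imwrite('pics/w10z.png',cv2.resize(f[130:290,160:360],None,fx=4,fy=3.75,interpolation=cv2.INTER_CUBIC))
```

```text
14.025 [0.60835514 0.23203211 0.09506645] [9.72338975e-01 2.33573628e-01 4.88969408e-04 1.97777788e-04] [ 0.10039762 -0.10161105  0.43263755] 0.35258091438485256
5 N 153 z 0.0576 c [564.9 207.4] size [ 7.8 12.2] ang 7.8 mean [564.8 207.6]
10 N 325 z 0.058 c [608.7 233.9] size [10.8 12.2] ang 27.1 mean [608.7 233.9]
```

View pics/w10z.png

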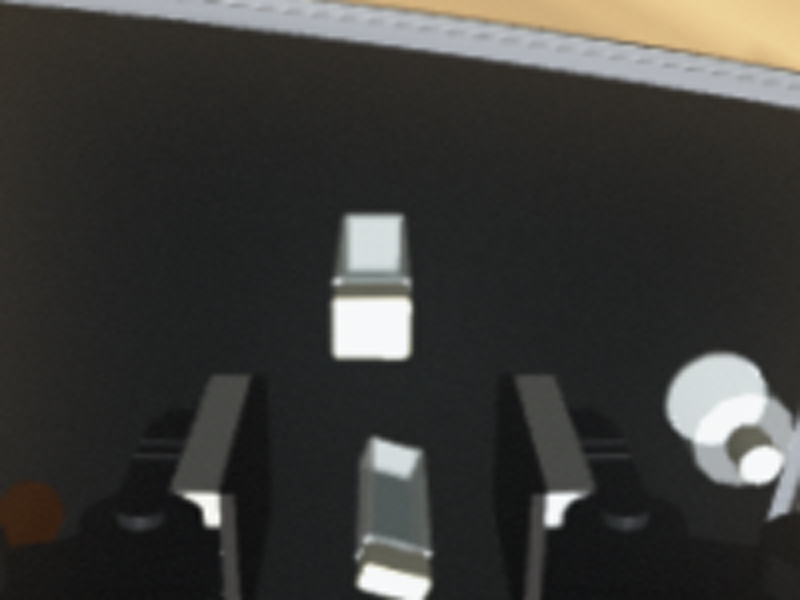

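Call:
jog_arm(commands="0.0005 0.0008 -0.03 0 0 0;0.0005 0.0008 -0.055 0 0 0;0.0005 0.0008 -0.062 0 0 0;0.0005 0.0008 -0.062 0 0 0")

```text
time: 14.52
eef_pos: [0.6087, 0.2336, 0.033]
tcp_rot: [0.972, 0.234, 0.0, 0.0]
contact_force: [-0.2, 0.1, 0.6]
opening: 0.35
```

Call:
jog_arm(commands="0 0 0 0 0 0;0 0 0 0 0 0;0 0 0 0 0 0;0 0 0 0 0 0", gripper=5)

```text
time: 15.02
eef_pos: [0.6095, 0.2344, 0.0341]
tcp_rot: [0.972, 0.235, 0.001, 0.0]
contact_force: [0.0, -1.6, 5.8]
opening: 0.138
```

Call:
jog_arm(commands="0 0 0.015 0 0 0;0 0 0.05 0 0 0;-0.005 -0.02 0.09 0 0 -0.06;-0.01 -0.07 0.12 0 0 -0.12;-0.015 -0.13 0.12 0 0 -0.18;-0.02 -0.19 0.12 0 0 -0.255;-0.03 -0.25 0.12 0 0 -0.255;-0.04 -0.31 0.12 0 0 -0.255;-0.0499 -0.36 0.12 0 0 -0.255;-0.0499 -0.4 0.12 0 0 -0.255;-0.0499 -0.4159 0.09 0 0 -0.255;-0.0499 -0.4159 0.06 0 0 -0.255;-0.0499 -0.4159 0.044 0 0 -0.255;-0.0499 -0.4159 0.044 0 0 -0.255;-0.0499 -0.4159 0.044 0 0 -0.255")

```text
time: 16.9
eef_pos: [0.5592, -0.1816, 0.0776]
tcp_rot: [0.994, 0.109, 0.001, 0.001]
contact_force: [-0.3, 0.4, -0.1]
opening: 0.137
```

```bash
cat >> h.py <<'E'
def look(name,box=(120,280,180,380)):
    d=snap('wrist'); np.savez(name+'.npz',**d)
    s=get_state(); print(s['time'],s['eef_pos'],s['tcp_rot'],s['contact_force'],s['opening'],toH(s['eef_pos']))
    a,b,c,e=box; f=d['frame'][:,:,::-1]
    cv2.imwrite('pics/'+name+'.png',cv2.resize(f[a:b,c:e],None,fx=4,fy=3.75,interpolation=cv2.INTER_CUBIC))
    return d
E
python3 -c "
from h import *
look('h10a')"
```

```text
16.95 [ 0.5593618  -0.1817694   0.07795785] [9.94020204e-01 1.09187729e-01 1.14133253e-03 7.56118993e-04] [-0.12011417  0.15010374 -0.39204611] 0.14286710097631392 [[2.21507129 0.4588062 ]]
```

View pics/h10a.png

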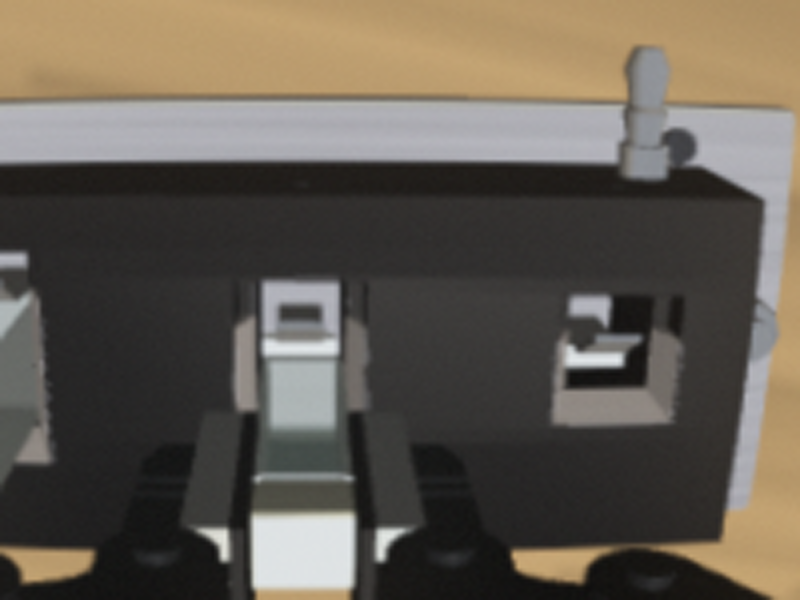

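Run:
```python
from h import *
d=dict(np.load('h10a.npz'))
P=lambda u,v,z: np.round(toH(onplane(d,180+u/4-.4,120+v/3.75-.4,z))[0],1)
for n,u,v in [('m l',234,360),('m r',368,360),('n low',612,424),('n l',553,390),('n r',682,390),('m up',300,280),('n up',610,293)]: print(n,P(u,v,.042))
for z in (.047,.049): print(z,'cell bot +x',P(304,356,z),'l',P(266,356,z),'r',P(343,356,z))
```

```text
m l [ 4.4 10.5]
m r [  4.4 -10.8]
n low [ -7.9 -51.6]
n l [ -1.3 -41.1]
n r [ -1.7 -63.3]
m up [18.4 -0. ]
n up [ 16.2 -49.3]
0.047 cell bot +x [ 6.9 -0.6] l [6.9 5.2] r [ 6.9 -6.6]
0.049 cell bot +x [ 7.6 -0.6] l [7.6 5.2] r [ 7.6 -6.5]
```

Call:
jog_arm(commands="-0.0008 0.0003 0 0 0 0;-0.0008 0.0003 -0.003 0 0 0;-0.0008 0.0003 -0.006 0 0 0;-0.0008 0.0003 -0.009 0 0 0;-0.0008 0.0003 -0.012 0 0 0;-0.0008 0.0003 -0.012 0 0 0")

```text
time: 17.7
eef_pos: [0.5579, -0.1814, 0.0642]
tcp_rot: [0.994, 0.109, 0.001, 0.0]
contact_force: [1.5, 0.5, -1.1]
opening: 0.14
```

Call:
jog_arm(commands="0 0 -0.001 0 0 0;0 0 -0.002 0 0 0;0 0 -0.003 0 0 0;0 0 -0.003 0 0 0")

```text
time: 18.2
eef_pos: [0.5582, -0.1818, 0.0627]
tcp_rot: [0.994, 0.109, 0.001, 0.001]
contact_force: [-0.4, 0.2, 5.7]
opening: 0.139
```

Call:
jog_arm(commands="0 0 -0.001 0 0 0;0 0 -0.002 0 0 0;0 0 -0.002 0 0 0")

```text
time: 18.58
eef_pos: [0.5583, -0.1821, 0.061]
tcp_rot: [0.994, 0.109, 0.001, 0.001]
contact_force: [-1.4, 0.2, 6.8]
opening: 0.137
```

Commanded z is now 0.059 m.

Call:
jog_arm(commands="0 0 -0.001 0 0 0;0 0 -0.002 0 0 0;0 0 -0.002 0 0 0")

```text
time: 18.95
eef_pos: [0.5583, -0.1821, 0.0585]
tcp_rot: [0.994, 0.109, 0.001, 0.001]
contact_force: [-0.0, -1.1, 4.9]
opening: 0.138
```

Call:
jog_arm(commands="0 0 -0.001 0 0 0;0 0 -0.002 0 0 0;0 0 -0.002 0 0 0")

```text
time: 19.32
eef_pos: [0.5582, -0.1819, 0.0562]
tcp_rot: [0.994, 0.109, 0.001, 0.001]
contact_force: [0.3, 0.6, 5.1]
opening: 0.136
```

Call:
jog_arm(commands="0 0 -0.001 0 0 0;0 0 -0.001 0 0 0")

```text
time: 19.58
eef_pos: [0.5582, -0.1818, 0.0559]
tcp_rot: [0.994, 0.109, 0.001, 0.001]
contact_force: [-0.7, -0.2, 8.4]
opening: 0.135
```

Call:
jog_arm(commands="0 0 -0.001 0 0 0;0 0 -0.001 0 0 0")

```text
time: 19.82
eef_pos: [0.5583, -0.1819, 0.0555]
tcp_rot: [0.994, 0.109, 0.0, 0.001]
contact_force: [-1.8, 0.4, 10.9]
opening: 0.139
```

Call:
jog_arm(commands="0 0 -0.001 0 0 0;0 0 -0.001 0 0 0")

```text
time: 20.08
eef_pos: [0.5584, -0.1819, 0.0552]
tcp_rot: [0.994, 0.109, 0.0, 0.001]
contact_force: [-3.4, 2.0, 14.7]
opening: 0.139
```

Call:
jog_arm(commands="0 0 0 0 0 0;0 0 0 0 0 0;0 0 0.001 0 0 0", gripper=35)

```text
time: 20.45
eef_pos: [0.5566, -0.1809, 0.0522]
tcp_rot: [0.994, 0.109, -0.001, -0.001]
contact_force: [-0.1, 0.7, -0.5]
opening: 0.351
```

Call:
jog_arm(commands="0 0 0.02 0 0 0;0 0 0.05 0 0 0;0 0.03 0.08 0 0 0;0 0.03 0.08 0 0 0")

```text
time: 20.95
eef_pos: [0.5597, -0.1511, 0.1377]
tcp_rot: [0.994, 0.11, 0.003, 0.002]
contact_force: [-0.4, -0.4, -0.3]
opening: 0.352
```

```bash
python3 -c "
from h import *
d=look('h10b',(110,270,180,380))
tops(d,{'20':(.546,-.132),'10':(.558,-.182)},z0=.06,z1=.09)"
```

```text
21.0 [ 0.558557   -0.15137679  0.13565395] [0.99397132 0.1096196  0.0017312  0.00124632] [ 0.23201375 -0.02079648 -0.85476279] 0.3490265794253317 [[ 8.05439024 30.29604333]]
20 N 587 z 0.0778 c [ 549.1 -132.3] size [25.4 13.2] ang 11.4 mean [ 549.8 -132.5]
10 N 401 z 0.0794 c [ 560.3 -181.2] size [17.8 13.9] ang 15.7 mean [ 560.  -181.3]
```

View pics/h10b.png

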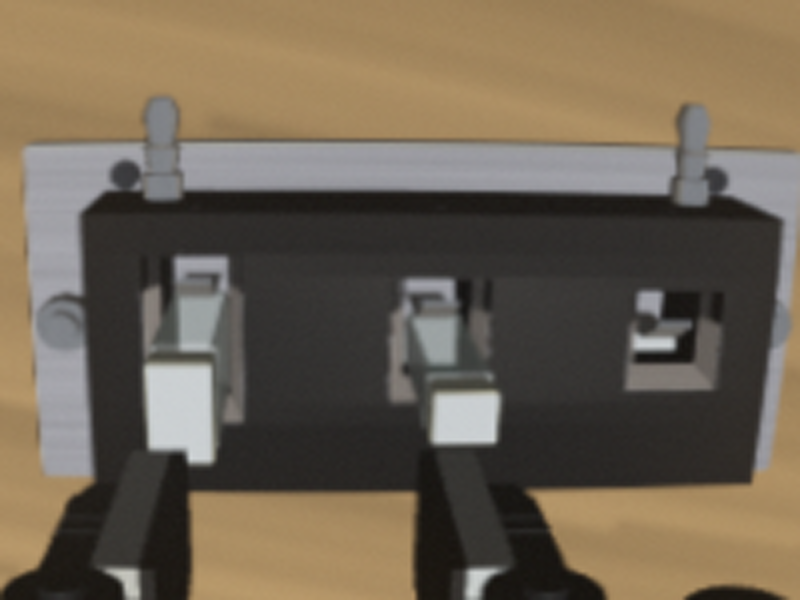

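Both cells stand upright in their slots. Next is cell_5.

Call:
jog_arm(commands="0 0.05 0.01 0 0 -0.02;0 0.11 0.01 0 0 -0.04;0 0.17 0.01 0 0 -0.06;0 0.23 0.01 0 0 -0.06;0.0067 0.29 0 0 0 -0.06;0.0067 0.34 -0.02 0 0 -0.06;0.0067 0.3583 -0.038 0 0 -0.06;0.0067 0.3583 -0.038 0 0 -0.06;0.0067 0.3583 -0.038 0 0 -0.06")

```text
time: 22.12
eef_pos: [0.5646, 0.2054, 0.0953]
tcp_rot: [0.997, 0.078, -0.0, 0.0]
contact_force: [0.3, 0.3, 1.2]
opening: 0.348
```

```bash
python3 -c "
from h import *
d=look('w5',(130,290,160,360))
tops(d,{'5':(.564,.207)})"
```

```text
22.175 [0.56496284 0.20535595 0.09586953] [9.96947350e-01 7.80754126e-02 4.17477553e-04 1.94073816e-04] [ 0.34222199 -0.32804533  1.00575955] 0.35040415343912296 [[ 92.06426725 377.05478103]]
5 N 176 z 0.0578 c [564.7 206.7] size [ 6.2 12.2] ang 9.1 mean [564.5 206.8]
```

View pics/w5.png

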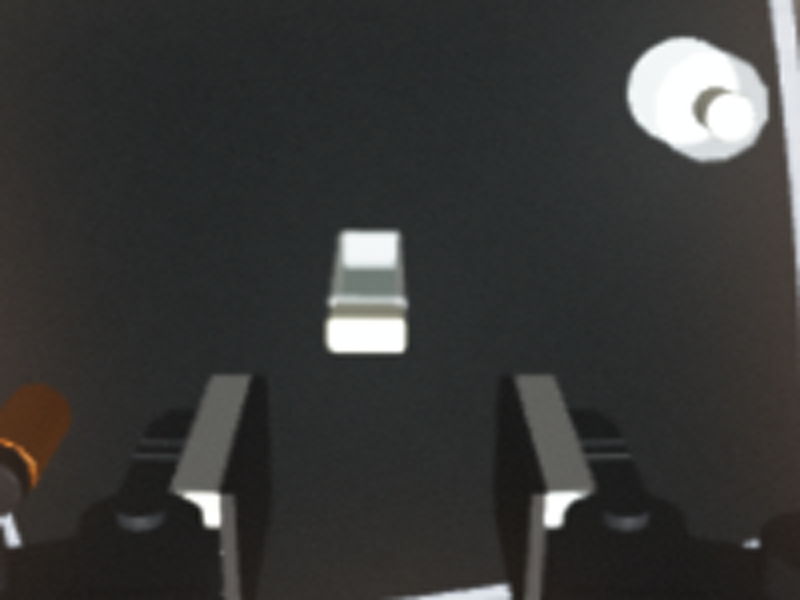

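Call:
jog_arm(commands="0.0003 0.0009 -0.03 0 0 0;0.0003 0.0009 -0.055 0 0 0;0.0003 0.0009 -0.063 0 0 0;0.0003 0.0009 -0.063 0 0 0")

```text
time: 22.68
eef_pos: [0.5649, 0.2071, 0.0327]
tcp_rot: [0.997, 0.078, 0.0, 0.0]
contact_force: [-1.3, -0.0, 0.1]
opening: 0.349
```

Call:
jog_arm(commands="0 0 0 0 0 0;0 0 0 0 0 0;0 0 0 0 0 0;0 0 0 0 0 0", gripper=5)

```text
time: 23.18
eef_pos: [0.5657, 0.208, 0.0339]
tcp_rot: [0.997, 0.079, 0.001, 0.0]
contact_force: [0.5, -1.2, 5.6]
opening: 0.132
```

Call:
jog_arm(commands="0 0 0.015 0 0 0;0 0 0.05 0 0 0;0 -0.02 0.09 0 0 0.02;0 -0.07 0.12 0 0 0.04;0 -0.13 0.12 0 0 0.06;0 -0.19 0.12 0 0 0.06;0 -0.25 0.12 0 0 0.06;0 -0.31 0.12 0 0 0.06;0.0048 -0.36 0.12 0 0 0.06;0.0048 -0.41 0.12 0 0 0.06;0.0048 -0.4401 0.115 0 0 0.06;0.0048 -0.4401 0.09 0 0 0.06;0.0048 -0.4401 0.06 0 0 0.06;0.0048 -0.4401 0.044 0 0 0.06;0.0048 -0.4401 0.044 0 0 0.06;0.0048 -0.4401 0.044 0 0 0.06")

```text
time: 25.18
eef_pos: [0.5701, -0.2324, 0.0776]
tcp_rot: [0.994, 0.109, 0.001, 0.001]
contact_force: [-0.1, 0.4, 0.6]
opening: 0.129
```

```bash
python3 -c "
from h import *
look('h5a')"
```

```text
25.225 [ 0.57029142 -0.23257221  0.07795458] [9.94038460e-01 1.09021812e-01 1.08018478e-03 7.86214496e-04] [ 0.15809802  0.319176   -0.31453487] 0.13205789778632362 [[  1.80824874 -51.50480256]]
```

View pics/h5a.png

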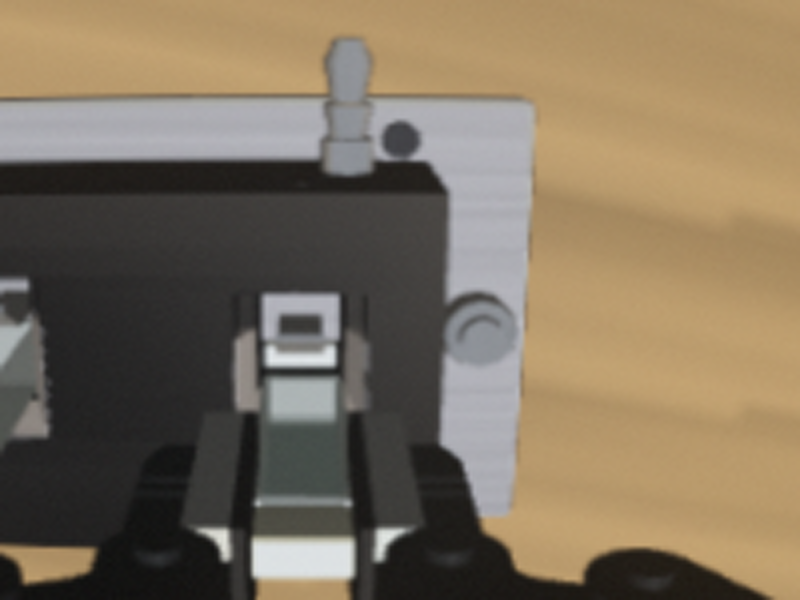

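Run:
```python
from h import *
d=dict(np.load('h5a.npz'))
P=lambda u,v,z: np.round(toH(onplane(d,180+u/4-.4,120+v/3.75-.4,z))[0],1)
for n,u,v in [('n l',234,370),('n r',370,370),('n up',300,293),('m low',20,437),('blk r',444,300)]: print(n,P(u,v,.042))
for z in (.048,.050): print(z,'cell bot +x',P(304,376,z),'l',P(267,376,z),'r',P(342,376,z))
```

```text
n l [  2.2 -41.5]
n r [  2.2 -63.1]
n up [ 15.8 -52. ]
m low [-10.7  -5.6]
blk r [ 14.6 -74.5]
0.048 cell bot +x [  3.4 -52.6] l [  3.4 -46.9] r [  3.4 -58.4]
0.05 cell bot +x [  4.1 -52.6] l [  4.1 -47. ] r [  4.1 -58.4]
```

Call:
jog_arm(commands="0.0001 0.0003 0 0 0 0;0.0001 0.0003 -0.003 0 0 0;0.0001 0.0003 -0.006 0 0 0;0.0001 0.0003 -0.009 0 0 0;0.0001 0.0003 -0.012 0 0 0;0.0001 0.0003 -0.012 0 0 0")

```text
time: 25.98
eef_pos: [0.5697, -0.232, 0.0642]
tcp_rot: [0.994, 0.109, 0.0, 0.0]
contact_force: [2.1, -0.4, -1.4]
opening: 0.136
```

Call:
jog_arm(commands="0 0 -0.001 0 0 0;0 0 -0.002 0 0 0;0 0 -0.003 0 0 0;0 0 -0.003 0 0 0")

```text
time: 26.48
eef_pos: [0.5701, -0.2324, 0.0627]
tcp_rot: [0.994, 0.109, 0.001, 0.001]
contact_force: [-0.1, 0.8, 5.7]
opening: 0.135
```

Call:
jog_arm(commands="0 0 -0.001 0 0 0;0 0 -0.002 0 0 0;0 0 -0.002 0 0 0")

```text
time: 26.85
eef_pos: [0.5702, -0.2328, 0.0611]
tcp_rot: [0.994, 0.109, 0.001, 0.001]
contact_force: [-1.0, 0.5, 6.6]
opening: 0.135
```

Call:
jog_arm(commands="0 0 -0.001 0 0 0;0 0 -0.002 0 0 0;0 0 -0.002 0 0 0")

```text
time: 27.22
eef_pos: [0.5703, -0.233, 0.0593]
tcp_rot: [0.994, 0.109, 0.001, 0.001]
contact_force: [-0.3, 0.1, 7.1]
opening: 0.133
```

Call:
jog_arm(commands="0 0 -0.001 0 0 0;0 0 -0.002 0 0 0;0 0 -0.002 0 0 0")

```text
time: 27.6
eef_pos: [0.5702, -0.2328, 0.0567]
tcp_rot: [0.994, 0.109, 0.001, 0.001]
contact_force: [-0.2, -0.3, 5.8]
opening: 0.135
```

Past the spring. Commanded z is 0.055 m, so I'll feel for the stop now.

Call:
jog_arm(commands="0 0 -0.001 0 0 0;0 0 -0.001 0 0 0")

```text
time: 27.85
eef_pos: [0.5702, -0.2327, 0.0555]
tcp_rot: [0.994, 0.109, 0.001, 0.001]
contact_force: [-0.1, -0.7, 5.5]
opening: 0.133
```

Call:
jog_arm(commands="0 0 -0.001 0 0 0;0 0 -0.001 0 0 0")

```text
time: 28.1
eef_pos: [0.5701, -0.2326, 0.0545]
tcp_rot: [0.994, 0.109, 0.001, 0.001]
contact_force: [-0.5, -0.5, 4.5]
opening: 0.134
```

Call:
jog_arm(commands="0 0 -0.001 0 0 0;0 0 -0.001 0 0 0")

```text
time: 28.35
eef_pos: [0.5702, -0.2326, 0.0536]
tcp_rot: [0.994, 0.109, 0.001, 0.001]
contact_force: [-0.7, -0.5, 4.8]
opening: 0.135
```

Call:
jog_arm(commands="0 0 -0.001 0 0 0;0 0 -0.001 0 0 0")

```text
time: 28.6
eef_pos: [0.5702, -0.2326, 0.053]
tcp_rot: [0.994, 0.109, 0.001, 0.001]
contact_force: [-0.6, 0.5, 6.1]
opening: 0.136
```

Call:
jog_arm(commands="0 0 -0.001 0 0 0;0 0 -0.001 0 0 0")

```text
time: 28.85
eef_pos: [0.5703, -0.2327, 0.0526]
tcp_rot: [0.994, 0.109, 0.001, 0.001]
contact_force: [-0.3, 1.2, 9.4]
opening: 0.131
```

Call:
jog_arm(commands="0 0 -0.001 0 0 0;0 0 -0.001 0 0 0")

```text
time: 29.1
eef_pos: [0.5704, -0.2327, 0.0523]
tcp_rot: [0.994, 0.109, 0.001, 0.001]
contact_force: [-2.2, 1.7, 12.4]
opening: 0.137
```

Cell_5 shows the same stop signature at about 17.5 mm depth. I'll release it, rise clear and check.

Call:
jog_arm(commands="0 0 0 0 0 0;0 0 0 0 0 0;0 0 0.001 0 0 0", gripper=35)

```text
time: 29.48
eef_pos: [0.5686, -0.2315, 0.0493]
tcp_rot: [0.994, 0.109, -0.001, -0.001]
contact_force: [0.0, 0.4, -0.3]
opening: 0.349
```

Call:
jog_arm(commands="0 0 0.02 0 0 0;0 0 0.05 0 0 0;-0.01 0.03 0.09 0 0 0;-0.02 0.05 0.11 0 0 0;-0.02 0.05 0.11 0 0 0;-0.02 0.05 0.11 0 0 0")

```text
time: 30.22
eef_pos: [0.5494, -0.1822, 0.1604]
tcp_rot: [0.994, 0.109, 0.0, 0.0]
contact_force: [-0.5, 0.1, -0.8]
opening: 0.353
```

```bash
python3 -c "
from h import *
d=look('h5b',(100,260,150,350))
tops(d,{'20':(.546,-.132),'10':(.558,-.182),'5':(.569,-.232)},z0=.066,z1=.09)
snap('scene','sc1.png')
f=snap('side')['frame'][:,:,::-1]
cv2.imwrite('pics/sd1.png',cv2.resize(f[130:330,150:350],None,fx=3,fy=3,interpolation=cv2.INTER_CUBIC))
"
```

```text
30.275 [ 0.54914979 -0.18224897  0.15969463] [ 9.94069348e-01  1.08746904e-01 -4.53552243e-04 -1.93422227e-04] [-0.22371446 -0.94841489  0.1045539 ] 0.35233346018119777 [[-7.85592169  2.21671117]]
20 N 492 z 0.0779 c [ 547.7 -133.1] size [22.9 14.3] ang 12.7 mean [ 547.8 -133.1]
10 N 296 z 0.0798 c [ 558.5 -183. ] size [14.4 11.7] ang 12.6 mean [ 558.5 -183. ]
5 N 175 z 0.0762 c [ 569.6 -232.3] size [ 8.2 14.2] ang 12.6 mean [ 569.5 -232.3]
```

View pics/h5b.png

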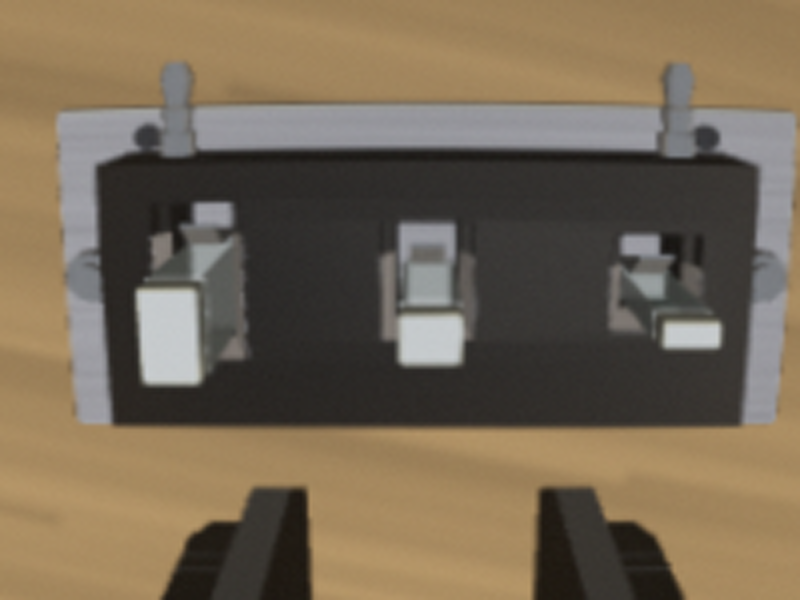

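View pics/sd1.png

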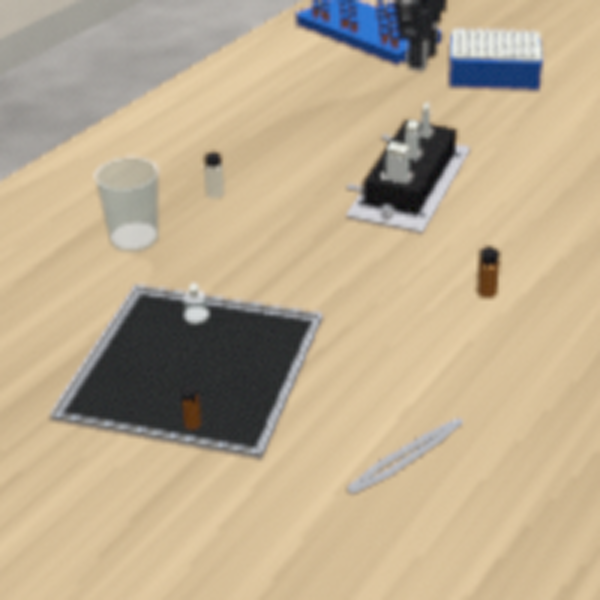

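All three cells are upright in their slots at the heights felt, and the gripper is clear.

```bash
python3 -c "
from h import *
print(ctrl.sign_off()); print(get_state()['time'])"
```

```text
the job is handed in; nothing more can be done
None
the job is handed in; nothing more can be done
```

All three quartz cells are in their matching slots and the job is handed in, at about 30 s of the 69 s allowed. I held each cell only by its frosted sides and eased it past its leaf spring. I pressed until the force climbed with almost no further travel, then let go.

| Cell | Slot | Peak force when pressing (N) | Depth below the mouth (mm) |
|---|---|---|---|
| cell_20 | widest | 12.9 | about 18 |
| cell_10 | middle | 14.7 | about 17 |
| cell_5 | narrowest | 12.4 | about 19.5 |

- **Seating:** all three depths are well past the 13 mm spring zone. In each slot the spring resistance (about 7 N) had already dropped off before the stop was felt.
- **Last wrist view:** all three cells stand upright and square to the holder (12.6°), their tops at about 78, 80 and 76 mm above the bench.
- **Last side view:** the round cell, the vials, the beaker, the tweezers and the tip box look undisturbed.
- **Disagreements:** cell_20 and cell_10 needed sideways corrections of up to about 2 mm before going in, because of camera calibration. The measured tops were 2 to 3 mm lower than the arm position first suggested. Most of that is the arm rising about 2 mm when the fingers closed, plus a 1 mm camera offset. The depths above allow for this.

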